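# Spice jar out of the box with sliding glass doors

### The job

One spice jar is shut away in one half of the wooden box with the two sliding glass doors on top. Slide the door that covers the jar all the way past the other door, take the jar out and stand it upright on the low wooden tray. Leave the door you slid fully open and the other door shut.

Things in the scene. Friction and masses are not known exactly. Their poses are not given: they have to be found in the camera images.
- box: Fixed light-wood box, 190 (x) x 360 (y) x 142 mm high, closed on top by two glass doors. Origin: centre of its underside; y along its length to the robot's left, x away from the robot. A divider at y = 0 parts it into left (+y) and right (-y) compartments, floor at z = 8 mm. With a door fully open its compartment's free mouth is 158 mm across x and reaches from 50 to 170 mm from the middle in y.
- door_left (a joint): Travel in m of the left (+y) door, in the lower track, top face at box z = 126 mm: 0 shut, 0.130 fully open. It slides toward the box's -y, under the right door. May start up to 15 mm open. Slides with 1 to 3 N and stays where left.
- door_right (a joint): Travel in m of the right (-y) door, in the upper track, top face at box z = 135 mm: 0 shut, 0.130 fully open. It slides toward the box's +y, over the left door. May start up to 15 mm open. Slides with 1 to 3 N and stays where left.
- handle_left (a point): Top centre of the left door's handle: a straight wooden bar standing on the door's outer end, 60 mm long along box x, 14 mm thick along box y, top at box z = 155 mm, at box x = 0 and, with the door shut, y = +168 mm; moves with the door. Pinch it across its 14 mm, fingertips no lower than z = 139 mm, or they meet the other door.
- handle_right (a point): Top centre of the right door's handle: the same bar (60 mm along box x, 14 mm thick along box y, top at box z = 155 mm, standing 20 mm above the door), at box x = 0 and, with the door shut, y = -168 mm; moves with the door. Fingertips no lower than z = 139 mm.
- jar: The loose round spice jar in the box: glass with a label and a dark cap, 41 mm diameter, 105 mm tall, 0.08 to 0.15 kg. Origin: centre of its underside, z up its axis. It stands in the left or the right compartment, at box y about +110 or -110 mm; a garlic bulb lies in the other one. Its top is 13 mm below the left door's top face.
- tray: Low brown wooden tray, fixed, left of the box: outside 156 (x) x 216 (y) x 18 mm high, walls 8 mm thick, floor 8 mm above the worktop. Origin: centre of its underside, x away from the robot, y to its left. Another spice jar of the same size is fixed on it at x = +25, y = +65 mm; the half toward -y is free. Wall cabinets hang 0.6 m above the worktop beyond world x = 0.58 m.

How it is judged:
By the outcome, as a careful person would: the job done as asked, in the order asked, and still so for the second after the job is handed in, with the robot touching nothing.
It also fails if it takes over 54 s, if anything falls off the work surface, if the arm or the gripper's body presses on something with over 40 N, if the wrist force passes 120 N, or if a joint passes its speed limit or range.

### The arm

A 6-joint arm with a two-finger parallel gripper is mounted at the origin on a cart in front of the work surface, level with it; the furniture and walls round the work are solid. World frame = base frame: x ahead of the robot, y to its left, z up, the work surface at z = 0. Lengths are in m, angles in degrees, forces in N, time in s.
With the tool pointing down it reaches from about 0.375 to 0.9 m from the base axis. Payload 3.1 kg.
Tool frame: the origin (TCP) lies at the very end of the fingers, on their centre line; the grasp point (between the pads) lies 19 mm behind it; z points along the fingers, y is the line along which they close (so a half turn about z gives the same grasp; the last joint's range is limited). The gripper opens to 87 mm and grips with 3 to 60 N. Pads are 19 mm wide; open, the fingers measure 117 mm over their backs; the gripper's body (75 mm by 190 mm) begins 51 mm behind the grasp point.
Start: joints at [-80.93, 30.224, 82.088, -0, 67.689, -10.227], TCP at [0.207, -0.59, 0.223] pointing down, gripper open.
Joint ranges: [-176.69, 176.69], [-43.24, 126.21], [12.49, 139.97], [-82, 262], [0, 151.66], [-163.58, 163.58]. Speed limits (degrees/s): [159.86, 159.86, 180, 180, 180, 180].

### API

Orientations are given as a 3x3 rotation matrix whose columns are the frame's x, y, z axes.
In Python, from rig import * gives the robot as it stands.
- The arm moves only by the tool jog_arm, never from a script. Its arguments are lists of equal length, an entry for each row: "delta_pos": the shift along the world's x, y, z in cm, a list of three; "turn": the turn about the world's z in degrees; "grip": the closure, from 0 (fully open) to 1 (shut). In form: {"delta_pos": [[x, y, z], ...], "turn": [turn, ...], "grip": [grip, ...]}. A call has 1 to 12 rows; each row is the pose to reach, as a shift and turn from the pose commanded when the call began; what a row does not reach only later rows make up. A row lasts 1/8 s, in which the tool goes at most 62.5 mm and 10.7 degrees, less where a joint would pass 70% of its speed; a pose out of reach is approached as far as the arm can. A call with a gripper value outside its range is refused whole. The fingers move at their own pace and stop on an object; the grip force is fixed at half the most. Time passes only in rows, so rows that repeat a pose let the fingers close. It gives the time, the measured TCP pose, the force, the opening and the grip force at its end, in the units of the state.
- read_state(): the state, without advancing time (a new reading comes with each control period).
- capture(name): name is "scene" or "side" or "wrist"; returns a dict with "color" (480x640x3 uint8, blue, green, red), "fovy" (degrees; the focal length in pixels is half the picture's height over the tangent of half this angle, whatever the lens; pixels are square), "cx", "cy" (the principal point, pixels), "camera_from_world" (4x4, takes a point from world to camera coordinates). Camera axes: x right, y up, looking along -z (the intrinsics and any distortion apply to the point x, -y, -z); pixel columns grow to the right and rows downward; lengths in m; the calibration is good to about 2 mm. The wrist camera is an equidistant fisheye: a pixel r from the principal point sees the ray r / f radians off the axis. A picture is of the moment at which its call begins. There is no depth.
- hand_in(): hands the job in; it is judged then, once.
The state is a dict: "time_s": time; "joint_positions": joint angles; "qvel": joint speeds; "tau": joint torques, N m; "position": TCP position; "tcp_rot": TCP orientation; "force": force on the tool from outside, world axes, zero at the start; "moment": the same for the moment, N m; "opening": opening from 0.0 (shut) to 1.0 (fully open); "grasp_force": force on a finger pad.
Only numpy, scipy, OpenCV 4.12 (cv2) and the standard library are available. Lean on these libraries where they do the work, as an engineer would, in place of code of your own. Each camera call takes 0.05 s, during which the arm holds its last target. There are 200 camera calls.

## Working session

There is one attempt and no reset: what is moved stays moved. The work goes in short steps, Python scripts to look and compute and a tool call to move; the robot and the scene stay as the last step left them, time stands still between calls to the robot, and variables do not carry over. Pictures are saved under pics/ and viewed, at most 10 in all, crops included, and the job is handed in when it is done.

Besides the shell and the picture viewer there is one more tool, called in YAML: its name, and indented under it one key for each argument. jog_arm: Moves the arm, as the interface text tells. Its arguments: {"type":"object","properties":{"delta_pos":{"type":"array"},"turn":{"type":"array"},"grip":{"type":"array"}},"required":["delta_pos","turn","grip"]}

```bash
mkdir -p pics; cat > h.py <<'E'
from rig import *
import numpy as np, cv2
def snap(n,f):
    c=capture(n); cv2.imwrite('pics/'+f+'.png',c['color']); np.save('pics/'+f+'.npy',{k:c[k] for k in c if k!='color'},allow_pickle=True); return c
def load(f): return np.load('pics/'+f+'.npy',allow_pickle=True).item()
def ray(c,u,v,fish=False):
    f=240/np.tan(np.radians(c['fovy']/2)); x=u-c['cx'];y=v-c['cy']
    if fish:
        r=np.hypot(x,y)+1e-9;t=r/f;d=np.array([x/r*np.sin(t),-y/r*np.sin(t),-np.cos(t)])
    else: d=np.array([x/f,-y/f,-1])
    M=np.array(c['camera_from_world']);R=M[:3,:3];return -R.T@M[:3,3],R.T@d
def onz(c,u,v,z,fish=False):
    o,d=ray(c,u,v,fish);return o+d*(z-o[2])/d[2]
E
python3 - <<'E'
from h import *
a=snap('scene','s0');b=snap('side','d0')
for c in(a,b): print(c['fovy'],c['cx'],c['cy'],[k for k in c]); print(ray(c,320,240))
E
```

```text
43.511560278798086 322.0486394272515 234.0584856456701 ['color', 'fovy', 'cx', 'cy', 'camera_from_world']
(array([-0.27334553,  0.18251128,  1.17150525]), array([ 0.56922215, -0.01479156, -0.82211712]))
49.66265640116229 320.25481570457333 234.56234515836707 ['color', 'fovy', 'cx', 'cy', 'camera_from_world']
(array([0.12439865, 0.54267682, 1.07618158]), array([ 0.32216087, -0.32425849, -0.88948241]))
```

View pics/s0.png

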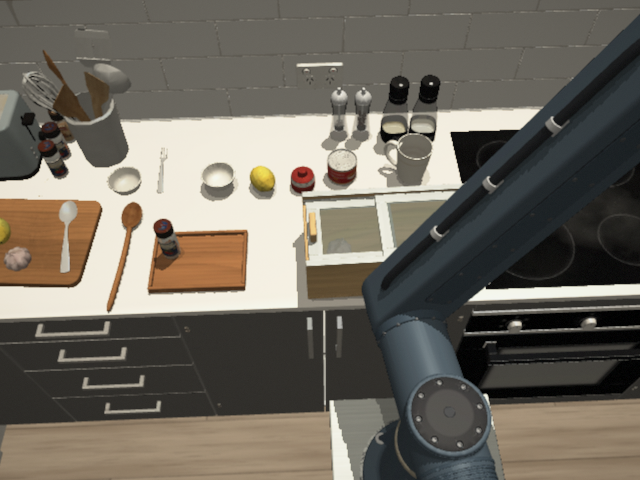

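View pics/d0.png

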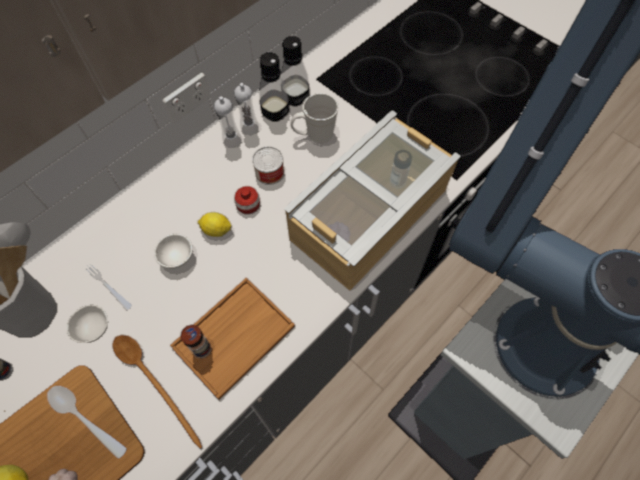

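The jar stands in the right compartment, at (400,168) in the side view, and the garlic is on the left at (342,230). The handles are at about (324,231) on the left and (419,138) on the right. The tray corners are near (248,281), (293,325), (222,393) and (172,346).

```bash
python3 - <<'E'
from h import *
im=cv2.imread('pics/d0.png'); cv2.imwrite('pics/d0c.png',cv2.resize(im[105:295,270:470],None,fx=3.1,fy=3.1,interpolation=cv2.INTER_CUBIC))
c=load('d0')
for n,u,v,z in [('hl',324,229,.155),('hr',419,137,.155),('tA',248,281,.018),('tB',293,325,.018),('tC',222,393,.018),('tD',172,346,.018)]: print(n,onz(c,u,v,z).round(3))
s=load('s0')
for n,u,v,z in [('hl',312,227,.155),('tfl',150,291,.018),('tbl',155,232,.018),('tbr',248,231,.018),('tfr',246,289,.018)]: print(n,onz(s,u,v,z).round(3))
E
```

```text
hl [0.47  0.183 0.155]
hr [ 0.478 -0.131  0.155]
tA [0.552 0.34  0.018]
tB [0.409 0.342 0.018]
tC [0.411 0.538 0.018]
tD [0.558 0.547 0.018]
hl [0.464 0.18  0.155]
tfl [0.405 0.542 0.018]
tbl [0.566 0.55  0.018]
tbr [0.559 0.331 0.018]
tfr [0.401 0.33  0.018]
```

View pics/d0c.png

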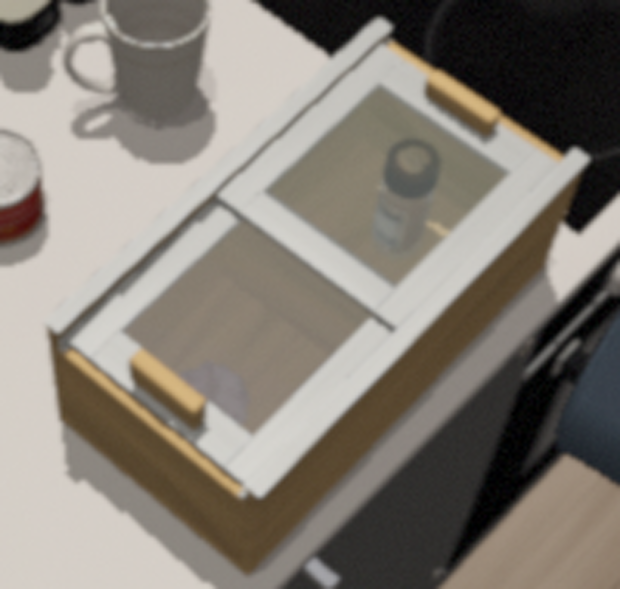

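The crop shows the jar on the right at about (408,190). There's a gap at the left door's outer end, so it starts a little open and will need shutting. Next I measure the box corners and both handles.

```bash
python3 - <<'E'
from h import *
c=load('d0')
def P(n,u,v,z): print(n,onz(c,270+u/3.1,105+v/3.1,z).round(4))
for n,u,v in [('FL',255,492),('BL',57,328),('BR',385,25),('FR',583,155)]: P(n,u,v,.142)
for n,u,v in [('hl',137,352),('hl',203,402),('hr',431,77),('hr',496,124)]: P(n,u,v,.155)
P('jarcap',414,158,.113)
P('jarcapL',414,158,.112)
# handle colour contour both
im=cv2.imread('pics/d0.png');h=cv2.cvtColor(im,cv2.COLOR_BGR2HSV)
print(h[229,324],h[137,419])
s=read_state();print(np.round(s['tcp_rot'],3),s['position'],s['opening'])
E
```

```text
FL [0.3801 0.1959 0.142 ]
BL [0.558  0.1985 0.142 ]
BR [ 0.5684 -0.1551  0.142 ]
FR [ 0.3891 -0.1609  0.142 ]
hl [0.5008 0.1796 0.155 ]
hl [0.4439 0.1767 0.155 ]
hr [ 0.5068 -0.1312  0.155 ]
hr [ 0.4465 -0.1303  0.155 ]
jarcap [ 0.4853 -0.095   0.113 ]
jarcapL [ 0.4857 -0.0957  0.112 ]
[ 19 102 207] [ 19 100 201]
[[ 0.944  0.33  -0.   ]
 [ 0.33  -0.944  0.002]
 [ 0.    -0.002 -1.   ]] [ 0.20645155 -0.58923939  0.22169973] 1.0008399598209599
```

jog_arm:
  delta_pos:
    - [0,0,7]
    - [26.7,61,11]
    - [26.7,61,11]
    - [26.7,61,11]
    - [26.7,61,11]
    - [26.7,61,11]
    - [26.7,61,11]
    - [26.7,61,11]
    - [26.7,61,11]
    - [26.7,61,11]
    - [26.7,61,11]
    - [26.7,61,11]
  turn: [0,-18,-18,-18,-18,-18,-18,-18,-18,-18,-18,-18]
  grip: [0.3,0.4,0.4,0.4,0.4,0.4,0.4,0.4,0.4,0.4,0.4,0.4]

```text
time_s: 1.6
position: [0.4739, 0.0228, 0.3325]
tcp_rot: [[1.0, 0.025, -0.0], [0.025, -1.0, 0.0], [-0.0, -0.0, -1.0]]
force: [0.3, -0.4, 0.2]
opening: 0.6
grasp_force: 0.0
```

```bash
python3 - <<'E'
from h import *
c=snap('wrist','w1');print(c['fovy'],c['cx'],c['cy'],ray(c,320,240,True))
s=read_state();print(s['time_s'],s['position'],np.round(s['tcp_rot'],3),s['opening'])
E
```

```text
65.70646984690485 317.20777845054744 243.59733201311175 (array([0.54579495, 0.02358259, 0.49482257]), array([-0.25404139, -0.01227992, -0.96711539]))
1.65 [0.47561857 0.02635424 0.33293857] [[ 1.     0.027  0.003]
 [ 0.027 -1.     0.005]
 [ 0.003 -0.004 -1.   ]] 0.5977305185732211
```

View pics/w1.png

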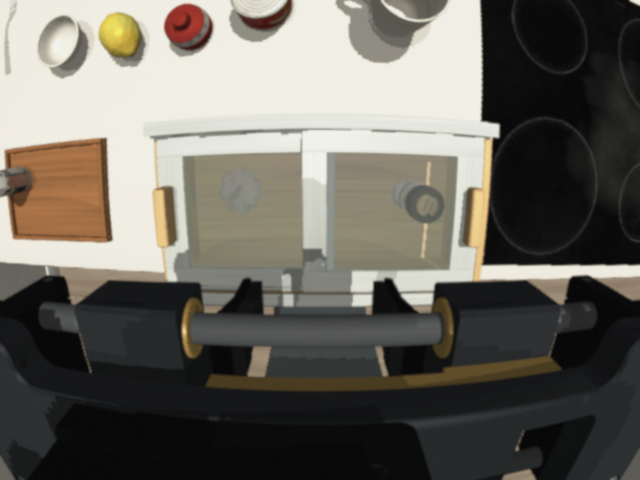

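The wrist view shows the whole box. The left handle is at about (163,217), the right handle at (475,217), the jar cap at (427,204) and the garlic at (240,190). I take precise edges from a colour mask.

```bash
python3 - <<'E'
from h import *
im=cv2.imread('pics/w1.png');c=load('w1')
h=cv2.cvtColor(im,cv2.COLOR_BGR2HSV)
print([tuple(h[217,u]) for u in range(148,182,2)]);print([tuple(h[217,u]) for u in range(462,500,2)])
for n,u,v,z in [('BL',146,124,.142),('BR',498,126,.142),('jar',427,204,.113),('hl tl',154,190,.155),('hl bl',156,246,.155),('hr tr',484,190,.155),('hr br',481,246,.155),('divider',303,135,.135),('rightdoor inner edge',303,265,.135)]: print(n,onz(c,u,v,z,True).round(4))
cv2.imwrite('pics/w1c.png',np.hstack([cv2.resize(im[115:275,140:200],None,fx=3.6,fy=3.6),cv2.resize(im[115:275,395:505],None,fx=3.6,fy=3.6)]))
E
```

```text
[(np.uint8(23), np.uint8(14), np.uint8(240)), (np.uint8(21), np.uint8(15), np.uint8(241)), (np.uint8(21), np.uint8(15), np.uint8(240)), (np.uint8(20), np.uint8(59), np.uint8(224)), (np.uint8(19), np.uint8(106), np.uint8(228)), (np.uint8(20), np.uint8(105), np.uint8(234)), (np.uint8(20), np.uint8(104), np.uint8(235)), (np.uint8(20), np.uint8(104), np.uint8(236)), (np.uint8(18), np.uint8(111), np.uint8(214)), (np.uint8(18), np.uint8(113), np.uint8(133)), (np.uint8(18), np.uint8(111), np.uint8(101)), (np.uint8(18), np.uint8(112), np.uint8(98)), (np.uint8(18), np.uint8(109), np.uint8(96)), (np.uint8(20), np.uint8(58), np.uint8(115)), (np.uint8(33), np.uint8(18), np.uint8(174)), (np.uint8(35), np.uint8(15), np.uint8(206)), (np.uint8(33), np.uint8(13), np.uint8(222))]
[(np.uint8(38), np.uint8(15), np.uint8(132)), (np.uint8(24), np.uint8(24), np.uint8(108)), (np.uint8(18), np.uint8(97), np.uint8(84)), (np.uint8(18), np.uint8(106), np.uint8(89)), (np.uint8(18), np.uint8(112), np.uint8(118)), (np.uint8(18), np.uint8(111), np.uint8(198)), (np.uint8(21), np.uint8(103), np.uint8(235)), (np.uint8(21), np.uint8(101), np.uint8(239)), (np.uint8(21), np.uint8(102), np.uint8(239)), (np.uint8(20), np.uint8(105), np.uint8(236)), (np.uint8(19), np.uint8(108), np.uint8(229)), (np.uint8(20), np.uint8(105), np.uint8(233)), (np.uint8(18), np.uint8(112), np.uint8(198)), (np.uint8(18), np.uint8(117), np.uint8(50)), (np.uint8(150), np.uint8(20), np.uint8(13)), (np.uint8(30), np.uint8(13), np.uint8(19)), (np.uint8(15), np.uint8(14), np.uint8(37)), (np.uint8(60), np.uint8(9), np.uint8(28)), (np.uint8(0), np.uint8(0), np.uint8(18))]
BL [0.5695 0.1968 0.142 ]
BR [ 0.5774 -0.1581  0.142 ]
jar [ 0.4883 -0.0946  0.113 ]
hl tl [0.5033 0.1832 0.155 ]
hl bl [0.4462 0.1853 0.155 ]
hr tr [ 0.5117 -0.1406  0.155 ]
hr br [ 0.4547 -0.1445  0.155 ]
divider [0.5546 0.038  0.135 ]
rightdoor inner edge [0.4244 0.0357 0.135 ]
```

View pics/w1c.png

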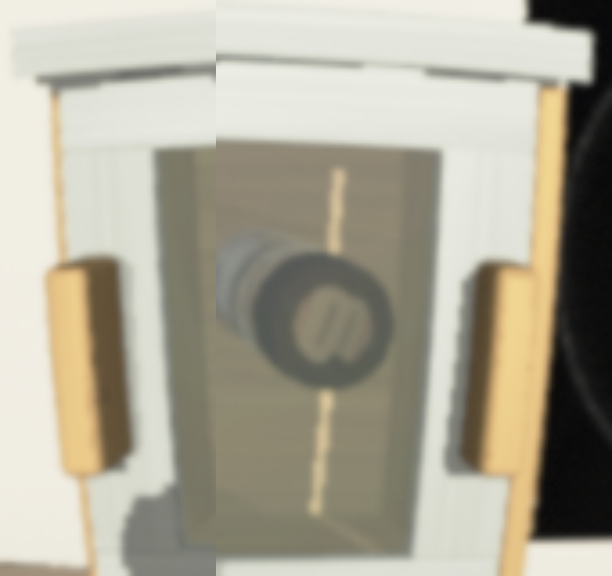

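jog_arm:
  delta_pos:
    - [0,8,-3]
    - [0,15.5,-10]
    - [0,15.5,-15]
    - [0,15.5,-15]
    - [0,15.5,-15]
    - [0,15.5,-15]
  turn: [0,0,0,0,0,0]
  grip: [0.4,0.4,0.4,0.4,0.4,0.4]

```text
time_s: 2.4
position: [0.4745, 0.1746, 0.1835]
tcp_rot: [[1.0, 0.023, 0.002], [0.023, -1.0, -0.0], [0.002, 0.0, -1.0]]
force: [-0.0, -0.1, 1.2]
opening: 0.603
grasp_force: 0.0
```

jog_arm:
  delta_pos:
    - [0,0.3,-2]
    - [0,0.3,-4]
    - [0,0.3,-4]
    - [0,0.3,-4]
    - [0,0.3,-4]
    - [0,0.3,-4]
    - [0,0.3,-4]
    - [0,0.3,-4]
  turn: [0,0,0,0,0,0,0,0]
  grip: [0.4,0.4,0.4,1,1,1,1,1]

```text
time_s: 3.4
position: [0.4736, 0.1784, 0.1427]
tcp_rot: [[1.0, 0.023, 0.0], [0.023, -1.0, 0.0], [0.0, -0.0, -1.0]]
force: [-0.7, 1.2, 2.2]
opening: 0.158
grasp_force: 30.0
```

jog_arm:
  delta_pos:
    - [0,0.3,0]
    - [0,0.5,0]
    - [0,0.5,0]
    - [0,0.5,0]
  turn: [0,0,0,0]
  grip: [1,1,1,1]

```text
time_s: 3.9
position: [0.4736, 0.1834, 0.1427]
tcp_rot: [[1.0, 0.023, 0.0], [0.023, -1.0, 0.0], [0.0, -0.0, -1.0]]
force: [-0.7, -0.4, 4.1]
opening: 0.157
grasp_force: 30.0
```

jog_arm:
  delta_pos:
    - [0,0.2,0]
    - [0,0.2,0]
    - [0,0.3,0]
    - [0,0.3,0]
  turn: [0,0,0,0]
  grip: [1,1,1,1]

```text
time_s: 4.4
position: [0.4735, 0.1862, 0.1427]
tcp_rot: [[1.0, 0.023, -0.0], [0.023, -1.0, -0.0], [-0.0, 0.0, -1.0]]
force: [-0.7, -1.5, 5.2]
opening: 0.157
grasp_force: 30.0
```

jog_arm:
  delta_pos:
    - [0,0.2,0]
    - [0,0.2,0]
    - [0,0.2,0]
  turn: [0,0,0]
  grip: [1,1,1]

```text
time_s: 4.78
position: [0.4735, 0.1867, 0.1427]
tcp_rot: [[1.0, 0.024, -0.0], [0.024, -1.0, -0.003], [-0.001, 0.003, -1.0]]
force: [-0.6, -6.1, 5.9]
opening: 0.159
grasp_force: 30.0
```

jog_arm:
  delta_pos:
    - [0,0.1,0]
    - [0,0.1,0]
    - [0,0.1,3]
    - [0,0.1,6]
    - [0.9,-32.6,6]
    - [0.9,-32.6,6]
    - [0.9,-32.6,6]
    - [0.9,-32.6,6]
    - [0.9,-32.6,6]
    - [0.9,-32.6,6]
    - [0.9,-32.6,6]
    - [0.9,-32.6,6]
  turn: [0,0,0,0,0,0,0,0,0,0,0,0]
  grip: [0.5,0.4,0.4,0.4,0.4,0.4,0.4,0.4,0.4,0.4,0.4,0.4]

```text
time_s: 6.28
position: [0.4821, -0.1359, 0.2022]
tcp_rot: [[1.0, 0.024, -0.001], [0.024, -1.0, 0.001], [-0.001, -0.001, -1.0]]
force: [-0.3, 0.3, 0.4]
opening: 0.603
grasp_force: 0.0
```

jog_arm:
  delta_pos:
    - [0,0,-3]
    - [0,0,-6]
    - [0,0,-6]
    - [0,0,-6]
    - [0,0,-6]
    - [0,0,-6]
    - [0,0,-6]
    - [0,0,-6]
  turn: [0,0,0,0,0,0,0,0]
  grip: [0.4,0.4,0.4,1,1,1,1,1]

```text
time_s: 7.28
position: [0.4827, -0.1378, 0.1429]
tcp_rot: [[1.0, 0.022, 0.0], [0.022, -1.0, 0.0], [0.0, -0.0, -1.0]]
force: [-0.2, 1.3, 2.1]
opening: 0.155
grasp_force: 30.0
```

jog_arm:
  delta_pos:
    - [0,1,0]
    - [-0.05,2.5,0]
    - [-0.1,4,0]
    - [-0.1,5.5,0]
    - [-0.15,7,0]
    - [-0.2,8.5,0]
    - [-0.2,10,0]
    - [-0.25,11,0]
    - [-0.25,11.4,0]
    - [-0.25,11.4,0]
  turn: [0,0,0,0,0,0,0,0,0,0]
  grip: [1,1,1,1,1,1,1,1,1,1]

```text
time_s: 8.52
position: [0.4798, -0.0218, 0.1428]
tcp_rot: [[1.0, 0.023, 0.0], [0.023, -1.0, 0.001], [0.0, -0.001, -1.0]]
force: [-1.0, 1.4, 6.2]
opening: 0.154
grasp_force: 30.0
```

jog_arm:
  delta_pos:
    - [0,0.2,0]
    - [0,0.4,0]
    - [0,0.4,0]
    - [0,0.4,0]
  turn: [0,0,0,0]
  grip: [1,1,1,1]

```text
time_s: 9.02
position: [0.4798, -0.0192, 0.1428]
tcp_rot: [[1.0, 0.024, -0.0], [0.024, -1.0, -0.001], [-0.0, 0.001, -1.0]]
force: [-2.8, -3.2, 5.4]
opening: 0.161
grasp_force: 30.0
```

jog_arm:
  delta_pos:
    - [0,0.2,0]
    - [0,0.2,0]
    - [0,0.2,0]
  turn: [0,0,0]
  grip: [1,1,1]

```text
time_s: 9.4
position: [0.4798, -0.0192, 0.1429]
tcp_rot: [[1.0, 0.025, -0.0], [0.025, -1.0, -0.004], [-0.0, 0.004, -1.0]]
force: [-3.2, -10.8, 5.5]
opening: 0.16
grasp_force: 30.0
```

jog_arm:
  delta_pos:
    - [0,0,0]
    - [0,0,0]
    - [0,-0.2,3]
    - [0,-0.2,8]
    - [0.5,-7.6,10]
    - [0.5,-7.6,10]
    - [0.5,-7.6,10]
    - [0.5,-7.6,10]
    - [0.5,-7.6,10]
    - [0.5,-7.6,10]
    - [0.5,-7.6,10]
    - [0.5,-7.6,10]
  turn: [0,0,0,10,20,30,40,50,60,70,80,90]
  grip: [0.6,0.4,0.4,0.4,0.25,0.25,0.25,0.25,0.25,0.25,0.25,0.25]

```text
time_s: 10.9
position: [0.4849, -0.0925, 0.242]
tcp_rot: [[-0.029, 1.0, -0.001], [1.0, 0.029, 0.001], [0.002, -0.001, -1.0]]
force: [0.5, 0.4, -0.5]
opening: 0.749
grasp_force: 0.0
```

jog_arm:
  delta_pos:
    - [0,0,0]
    - [0,0,0]
  turn: [0,0]
  grip: [0.25,0.25]

```text
time_s: 11.15
position: [0.485, -0.0932, 0.2423]
tcp_rot: [[-0.021, 1.0, -0.0], [1.0, 0.021, 0.001], [0.001, -0.0, -1.0]]
force: [-0.8, -0.3, 0.6]
opening: 0.75
grasp_force: 0.0
```

```bash
python3 - <<'E'
from h import *
c=snap('wrist','w2');snap('side','d2');print(ray(c,320,240,True))
s=read_state();print(s['time_s'],s['position'],np.round(s['tcp_rot'],3),s['opening'])
E
```

```text
(array([ 0.483565  , -0.0223346 ,  0.40463116]), array([ 0.01233456, -0.25187273, -0.96768176]))
11.25 [ 0.48503791 -0.09351656  0.24241777] [[-0.021  1.    -0.   ]
 [ 1.     0.021  0.   ]
 [ 0.    -0.    -1.   ]] 0.7476959119511566
```

View pics/w2.png

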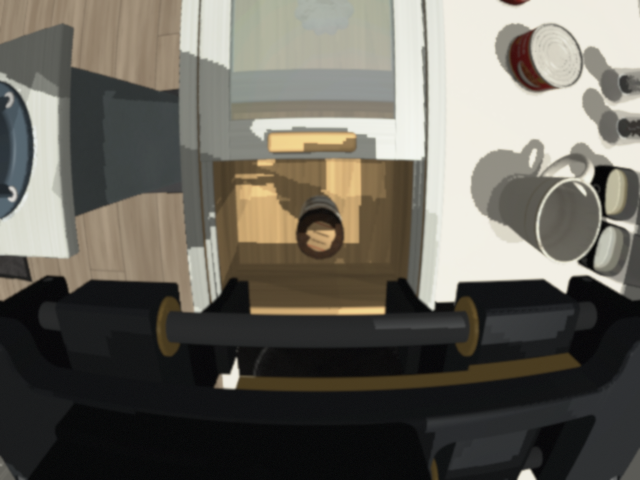

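View pics/d2.png

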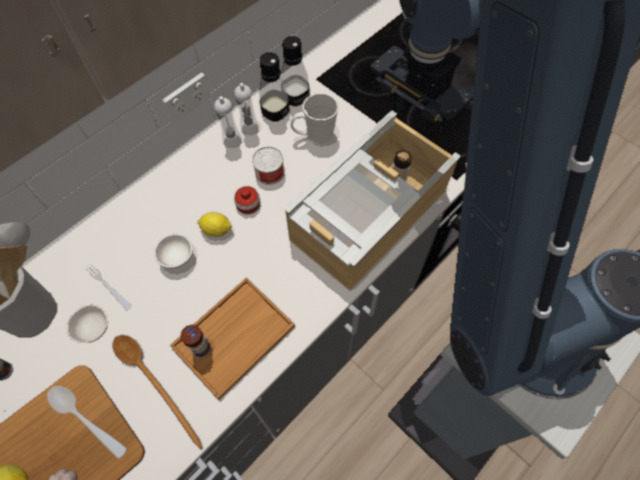

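The right door is fully open and the left one shut. In the wrist view the jar cap's top is centred near (320,235) and the right handle near (312,141).

```bash
python3 - <<'E'
from h import *
c=load('w2')
for n,u,v,z in [('jar',320,234,.113),('capL',297,234,.113),('capR',343,234,.113),('h',312,138,.155),('mouthL',214,262,.142),('mouthR',420,262,.142),('boxR end',320,312,.1)]: print(n,onz(c,u,v,z,True).round(4))
d=load('d2');print(onz(d,403,156,.113).round(4),onz(d,381,168,.155))
E
```

```text
jar [ 0.4872 -0.0932  0.113 ]
capL [ 0.4686 -0.0936  0.113 ]
capR [ 0.5058 -0.0928  0.113 ]
h [ 0.4799 -0.0175  0.155 ]
mouthL [ 0.4065 -0.1096  0.142 ]
mouthR [ 0.5636 -0.1063  0.142 ]
boxR end [ 0.489  -0.1689  0.1   ]
[ 0.4861 -0.0941  0.113 ] [ 0.48422287 -0.00921001  0.155     ]
```

jog_arm:
  delta_pos:
    - [0.2,0,-5]
    - [0.2,0,-9]
    - [0.2,0,-12]
    - [0.2,0,-14]
    - [0.2,0,-15.7]
    - [0.2,0,-15.7]
    - [0.2,0,-15.7]
    - [0.2,0,-15.7]
    - [0.2,0,-15.7]
    - [0.2,0,-15.7]
    - [0.2,0,-15.7]
  turn: [0,0,0,0,0,0,0,0,0,0,0]
  grip: [0.25,0.25,0.25,0.25,0.25,0.25,0.7,0.7,0.7,0.7,0.7]

```text
time_s: 12.62
position: [0.4874, -0.094, 0.0861]
tcp_rot: [[-0.023, 1.0, 0.001], [1.0, 0.023, -0.0], [-0.0, 0.001, -1.0]]
force: [-0.7, -0.3, 4.8]
opening: 0.462
grasp_force: 30.0
```

jog_arm:
  delta_pos:
    - [0,0,2]
    - [0,0,5]
    - [0,0,9]
    - [0,0,13]
    - [0,0,17]
    - [0,0,20]
    - [0,2,21]
    - [0,6,21]
    - [0,10,21]
    - [0,14,21]
    - [0,18,21]
    - [-0.2,22,21]
  turn: [0,0,0,0,0,0,0,0,0,0,0,0]
  grip: [0.7,0.7,0.7,0.7,0.7,0.7,0.7,0.7,0.7,0.7,0.7,0.7]

```text
time_s: 14.12
position: [0.4845, 0.1274, 0.295]
tcp_rot: [[-0.022, 1.0, -0.001], [1.0, 0.022, -0.0], [0.0, -0.001, -1.0]]
force: [-0.4, -0.1, -0.7]
opening: 0.46
grasp_force: 30.0
```

jog_arm:
  delta_pos:
    - [0,4,0]
    - [0,8,0]
    - [-0.2,12,0]
    - [-0.4,16,0]
    - [-0.5,20,0]
    - [-0.5,23.5,0]
    - [-0.5,26,0]
    - [-0.5,27,0]
    - [-0.5,27,-3]
    - [-0.5,27,-6]
    - [-0.5,27,-9]
    - [-0.5,27,-9]
  turn: [0,0,0,0,0,0,0,0,0,0,0,0]
  grip: [0.7,0.7,0.7,0.7,0.7,0.7,0.7,0.7,0.7,0.7,0.7,0.7]

```text
time_s: 15.62
position: [0.4782, 0.3942, 0.2028]
tcp_rot: [[-0.022, 1.0, -0.006], [1.0, 0.022, -0.004], [-0.004, -0.007, -1.0]]
force: [-0.4, -0.7, -0.6]
opening: 0.462
grasp_force: 30.0
```

```bash
python3 - <<'E'
from h import *
d=snap('side','d3');s=read_state();print(s['time_s'],s['position'],s['opening'],s['force'])
cv2.imwrite('pics/d3c.png',cv2.resize(d['color'][180:440,120:440],None,fx=2.2,fy=2.2))
E
```

```text
15.675 [0.47953844 0.39512146 0.20467889] 0.4638356486803017 [-0.15816835  0.24168567 -1.06345771]
```

View pics/d3c.png

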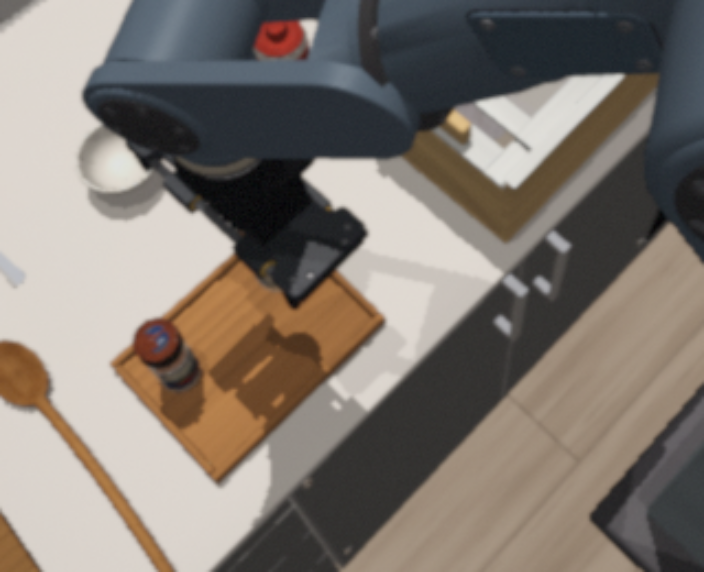

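The hand hides the jar and hangs over the free half of the tray, and the grip is holding. I lower it.

jog_arm:
  delta_pos:
    - [0,0,-4]
    - [0,0,-7]
    - [0,0,-9.5]
    - [0,0,-10.8]
    - [0,0,-11.4]
    - [0,0,-11.6]
    - [0,0,-11.6]
  turn: [0,0,0,0,0,0,0]
  grip: [0.7,0.7,0.7,0.7,0.7,0.7,0.7]

```text
time_s: 16.55
position: [0.4806, 0.3965, 0.0904]
tcp_rot: [[-0.023, 1.0, 0.001], [1.0, 0.023, 0.001], [0.001, 0.001, -1.0]]
force: [0.8, 0.5, -0.5]
opening: 0.464
grasp_force: 30.0
```

jog_arm:
  delta_pos:
    - [0,0,-0.2]
    - [0,0,-0.4]
    - [0,0,-0.4]
    - [0,0,-0.4]
  turn: [0,0,0,0]
  grip: [0.7,0.7,0.7,0.7]

```text
time_s: 17.05
position: [0.4803, 0.3964, 0.0862]
tcp_rot: [[-0.023, 1.0, 0.001], [1.0, 0.023, 0.001], [0.0, 0.001, -1.0]]
force: [-1.5, -0.2, 4.5]
opening: 0.457
grasp_force: 30.0
```

jog_arm:
  delta_pos:
    - [0,0,0]
    - [0,0,0]
    - [0,0,0]
    - [0,0,0]
    - [0,0,2]
    - [0,0,6]
    - [0,0,11]
    - [0,0,16]
    - [-3,-10,18]
    - [-3,-16,18]
    - [-3,-22,18]
    - [-3,-22,18]
  turn: [0,0,0,0,0,0,0,0,0,0,0,0]
  grip: [0.45,0.3,0.2,0.2,0.2,0.2,0.2,0.2,0.2,0.2,0.2,0.2]

```text
time_s: 18.55
position: [0.4494, 0.1738, 0.2658]
tcp_rot: [[-0.021, 1.0, 0.0], [1.0, 0.021, -0.0], [-0.001, 0.0, -1.0]]
force: [1.2, -0.2, 0.1]
opening: 0.8
grasp_force: 0.0
```

jog_arm:
  delta_pos:
    - [0,-6,4]
    - [0,-12,8]
    - [0,-18,10]
    - [0,-24,10]
    - [0,-30,10]
    - [0,-36,10]
    - [0,-42,10]
    - [0,-48,10]
    - [0,-48,10]
    - [0,-48,10]
  turn: [0,0,0,0,0,0,0,0,0,0]
  grip: [0.2,0.2,0.2,0.2,0.2,0.2,0.2,0.2,0.2,0.2]

```text
time_s: 19.8
position: [0.4497, -0.3036, 0.3651]
tcp_rot: [[-0.022, 1.0, -0.001], [1.0, 0.022, 0.002], [0.002, -0.001, -1.0]]
force: [-0.5, 0.8, -0.3]
opening: 0.799
grasp_force: 0.0
```

```bash
python3 - <<'E'
from h import *
d=snap('side','d4');s=read_state();print(s['time_s'],s['position'],s['force'])
cv2.imwrite('pics/d4c.png',cv2.resize(d['color'][100:410,140:470],None,fx=1.9,fy=1.9))
E
```

```text
19.85 [ 0.44978439 -0.30266446  0.36524508] [-0.04633307  0.75518915 -0.11736364]
```

View pics/d4c.png

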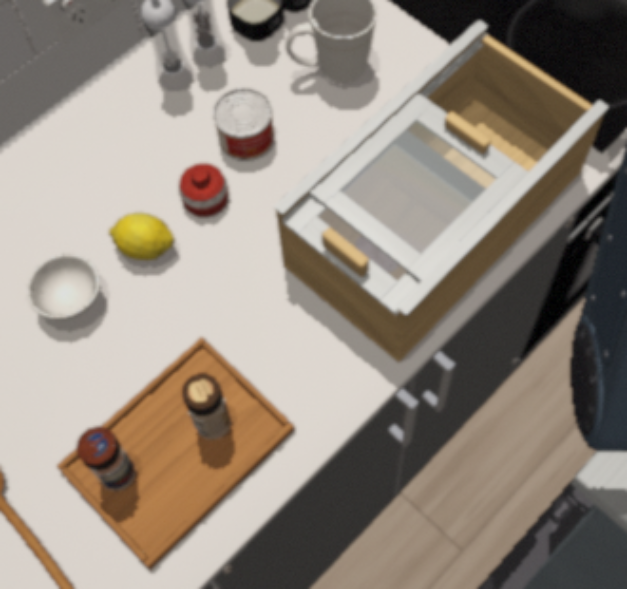

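The jar stands upright on the tray at (205,405), the right door is fully open and the left door is shut.

```bash
python3 -c "
from rig import *
print(hand_in())"
```

```text
the job is handed in; nothing more can be done
None
```

I slid the right door fully open, stood the jar upright on the tray, pushed the left door shut (it had started slightly open), and handed the job in at about 20 s of the 54 s allowed; no verdict came back.

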